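Hang the dusted bottle on the drying peg and latch the keeper

ROBOT

A 7-joint arm with a two-finger parallel gripper is mounted at the origin on the work surface. World frame = base frame: x ahead of the robot, y to its left, z up, the work surface at z = 0. Lengths are in m, angles in rad, forces in N, time in s.
With the tool pointing down it reaches from about 0.425 to 0.95 m from the base axis. Payload 4.7 kg.
Tool frame: the origin (TCP) lies between the finger pads; the fingertips stand 25 mm ahead of it and the grasp point (between the pads) lies 6 mm ahead of it; z points along the fingers, y is the line along which they close (so a half turn about z gives the same grasp; the last joint's range is limited). The gripper opens to 85 mm and grips with 20 to 120 N. Pads are 22 mm wide; open, the fingers measure 114 mm over their backs; the gripper's body (76 mm by 85 mm) begins 54 mm behind the grasp point. The pads swing forward as they close: fully open they stand 13 mm farther back than shut.
Start: joints at [-1.211, 0.469, -0.049, 1.532, 0.024, 1.141, -0.082], TCP at [0.256, 0.625, 0.256] pointing down, gripper open.
Joint ranges: [-2.59, 2.59], [-0.33, 1.99], [-1.39, 1.29], [0.1, 2.45], [-1.04, 4.18], [0.21, 1.99], [-2.66, 2.66]. Speed limits (rad/s): [2.57, 2.57, 3.14, 3.14, 3.14, 3.14, 3.14].

INTERFACE

Orientations are given as a 3x3 rotation matrix whose columns are the frame's x, y, z axes.
In Python, from rig import * gives the robot as it stands. Calls block until the motion is done:
- movep(position, orientation): joint-space move of the TCP to a pose.
- move_l(position, attitude=None, feed=0.15, until_force=None): straight line of the TCP; attitude=None keeps the orientation; feed is the mean speed in m/s. With until_force (N) it stops when the force on the tool has changed by that much, and returns True; else False.
- move_joints(angles): joint-space move.
- command_gripper(opening, newtons=None): finger opening in m; newtons is the grip in N (None keeps the last); returns when the fingers have stopped.
- sleep(seconds).
- inverse_kinematics(position, orientation): joint angles nearest the present ones, or None.
- sense(): the state.
- camera(name): name is "scene" or "top" or "wrist"; returns (picture, depth): 480x640x3 uint8, red, green, blue; 480x640 float32, m along the optical axis (not along the pixel's ray), 0 where there is no reading.
- camera_params(name): a dict with "K" (3x3 intrinsics, pixels), "position" and "rotation" of the camera in the world; the wrist camera has in their place "tool_from_camera" (4x4, takes a point from camera to tool coordinates, whose origin is the TCP and whose axes are the flange's). Camera axes: x right, y down, z forward; pixel columns grow to the right and rows downward; lengths in m; the calibration is good to about 2 mm. A picture is of the moment at which its call begins: read the wrist's pose just before it. camera_params takes no time and is no camera call.
A pose or a line that the arm cannot do raises Unreachable and nothing moves.
- finish_job(): hands the job in; it is judged then, once.
The state is a dict: "time_s": time; "joint_pos": joint angles; "qd": joint speeds; "joint_efforts": joint torques, N m; "position": TCP position; "tcp_rot": TCP orientation; "wrist_force": force on the tool from outside, world axes, zero at the start; "ft_torque": the same for the moment, N m; "finger_gap": finger opening in m; "gripper_force": force on a finger pad.
Only numpy, scipy, OpenCV 4.12 (cv2) and the standard library are available. Lean on these libraries where they do the work, as an engineer would, in place of code of your own. Each camera call takes 0.05 s, during which the arm holds its last target. There are 200 camera calls.

TASK

Take the glass bottle out of its sloping cradle and set it gently, upside down, over the upright peg of the drying rack, so that its mouth sits flat on the round seat. Then swing the rack's keeper bar shut across the top of the bottle until it clicks past its sprung roller detent and stays fully home on its own, and let go. Leave the powder jar, vial and loupe where they are.

Things in the scene. Friction and masses are not known exactly. Their poses are not given: they have to be found in the camera images.
- bottle: Clear glass wide-mouthed bottle, 120 mm long, 0.13-0.25 kg. Origin: outside centre of its closed base; its z axis runs from base to mouth. Diameter 54 mm from base to 85 mm, then a shoulder to a 42 mm neck (99 to 120 mm). At the start it lies in the cradle, axis falling 20 degrees below level towards the mouth. Fingers have room from 20 to 68 mm from the base.
- bottle_mouth (a point): Centre of the bottle's mouth, in the rim plane, 120 mm from the base along its z axis. The opening is 35 mm wide inside; walls 3.5 mm.
- cradle: Fixed black sloping cradle, foot 165 x 80 x 8 mm; origin at the underside centre, z up, x the level direction of the bottle's mouth. V supports under the bottle at 10 and 78 mm from its base; a lip catches the lowest 9 mm of the rim, so lift the bottle straight up. The bottle's axis lies 84 mm above the bench at the base, 43 mm at the mouth.
- rack: Fixed drying rack, aluminium and steel: plate 110 x 215 x 10 mm, origin at the underside centre, z up. Peg at the centre, 16 mm thick, round tip 90 mm above the bench. Hinge post at y +85 mm (16 mm thick, 138 high); detent post at y -85 mm (20 mm thick, 121 high, its stop plate on the -x side reaches 152). A seated bottle reaches 134 mm, 6 mm below the bar.
- seat (a point): Centre of the round seat (68 mm in diameter) at the foot of the peg, at its top face, 14 mm above the bench, axes as the rack's. The bottle's rim rests on this face.
- rack_stop (a point): Where the shut bar's nose (170 mm from the hinge) lies, 144 mm above the bench, on the detent post. At about 0.11 rad the nose meets a sprung brass roller here; the push needed at the knob climbs to roughly 9 to 14 N. Short of the top, at about 0.055 rad, the roller pushes the bar back out; past it the push reverses and the roller snaps the bar home to 0 and holds it.
- keeper_hinge (a point): Point on the keeper's vertical hinge axis, on the rack's hinge post, 144 mm above the bench at the bar's half height.
- keeper_knob (a point): Top centre of the round upright knob on the keeper bar: 12 mm in diameter, 34 mm tall (148 to 182 mm above the bench), 130 mm from the hinge axis. Pinch it or push it from the side.
- keeper (a joint): Keeper bar's angle (rad) about the vertical hinge, starting 1.3 to 1.9. 0 = shut on its stop: the bar (12 mm wide, 140 to 148 mm above the bench) runs from the hinge along the rack's -y, over the peg, to the detent post. Grows as it swings out to the rack's +x side, counter-clockwise from above, to 2.3. Turns easily and stays where left.
- powder_jar: Bystander: closed jar with white lid, 68 mm in diameter, 75 mm high; origin at its underside centre.
- vial: Bystander: small closed glass bottle, 32 mm in diameter, 70 mm high; origin at its underside centre.
- loupe: Bystander: black standing magnifier, 60 mm in diameter, 34 mm high; origin at its underside centre.
Mind the look-alikes: they are no part of the job. Several things have the shape of the rack; the one meant has the colours described above.

How it is judged:
By the outcome, as a careful person would: the job done as asked, in the order asked, and still so for the second after the job is handed in, with the robot touching nothing.
It also fails if it takes over 72 s, if anything falls off the work surface, if the arm or the gripper's body presses on something with over 40 N, if the wrist force passes 120 N, or if a joint passes its speed limit or range.

## Working session

There is one attempt and no reset: what is moved stays moved. The work goes in short steps, each a Python script; the robot and the scene stay as the last script left them, time stands still between calls to the robot, and variables do not carry over. Pictures are saved under pics/ and viewed, at most 10 in all, crops included, and the job is handed in when it is done.

```bash
ls; mkdir -p pics; python3 - <<'E'
from rig import *
import cv2,numpy as np
for n in ["scene","top"]:
    p,d=camera(n); cv2.imwrite(f"pics/{n}0.png",p[:,:,::-1]); np.savez(f"{n}0.npz",p=p,d=d)
    c=camera_params(n); print(n,c)
print(sense()["time_s"], camera_params("wrist"))
E
```

```text
pics
scene {'K': array([[552.54828069,   0.        , 330.58251316],
       [  0.        , 552.54828069, 235.36636197],
       [  0.        ,   0.        ,   1.        ]]), 'position': array([ 1.47592301, -0.1924017 ,  0.74161517]), 'rotation': array([[ 0.0960377 ,  0.54858016, -0.830564  ],
       [ 0.99524493, -0.03929382,  0.08912646],
       [ 0.01625697, -0.83517411, -0.54974531]])}
top {'K': array([[507.74848247,   0.        , 321.73523804],
       [  0.        , 507.74848247, 246.36245146],
       [  0.        ,   0.        ,   1.        ]]), 'position': array([ 0.34113296, -0.08956665,  1.17733667]), 'rotation': array([[-0.0118898 , -0.9849463 ,  0.17245121],
       [-0.9997597 ,  0.01488605,  0.01609161],
       [-0.01841649, -0.17221844, -0.98488661]])}
0.1 {'K': array([[410.87513731,   0.        , 326.8561737 ],
       [  0.        , 410.87513731, 240.3359316 ],
       [  0.        ,   0.        ,   1.        ]]), 'tool_from_camera': array([[-8.96627776e-04, -9.59796439e-01, -2.80695550e-01,
         7.13714827e-02],
       [ 9.99999571e-01, -9.26232726e-04, -2.71914500e-05,
        -8.73687590e-04],
       [-2.33891148e-04, -2.80695454e-01,  9.59796857e-01,
        -1.17161910e-01],
       [ 0.00000000e+00,  0.00000000e+00,  0.00000000e+00,
         1.00000000e+00]])}
```

View pics/top0.png

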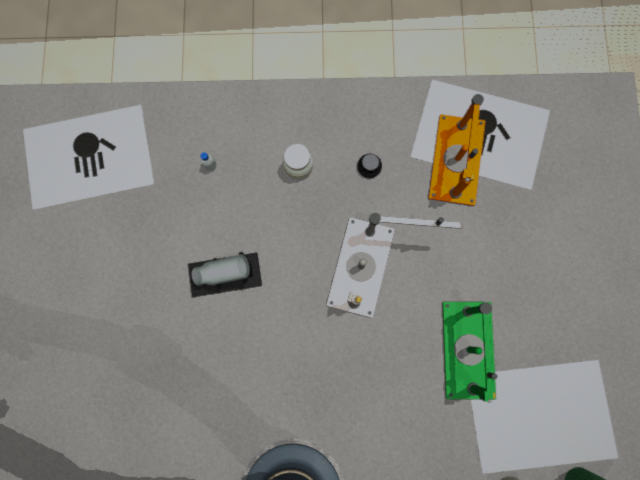

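View pics/scene0.png

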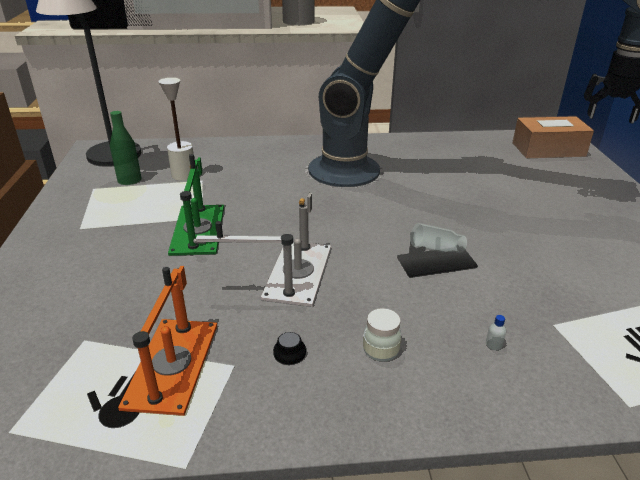

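Candidates from the top view:
- **Racks:** silver/white at (360,265), orange at (458,155), green at (468,350). The aluminium/steel one is (360,265), with its bar swung out to the right and the knob at (439,222).
- **Bottles:** clear glass in the black cradle at (222,270), the vial at (207,160), and a green bottle at the bottom right. The one I want is (222,270).

Next is a close crop and a first measurement.

```bash
cat > h.py <<'E'
import numpy as np,cv2
def ray(c,uv):
    d=np.linalg.inv(c["K"])@np.array([uv[0],uv[1],1.0]); return c["rotation"]@d
def onz(c,uv,z):
    r=ray(c,uv); return c["position"]+r*(z-c["position"][2])/r[2]
def wristcam(s,c):
    R=np.array(s["tcp_rot"]); T=c["tool_from_camera"]
    return dict(K=c["K"],rotation=R@T[:3,:3],position=np.array(s["position"])+R@T[:3,3])
def proj(c,P):
    q=c["K"]@(c["rotation"].T@(np.array(P)-c["position"])); return q[:2]/q[2]
E
python3 - <<'E'
from rig import *
from h import *
t=np.load("top0.npz")["p"]; s=np.load("scene0.npz")["p"]
c=camera_params("top"); cs=camera_params("scene")
a=cv2.resize(t[245:305,180:270],None,fx=4.4,fy=4.4,interpolation=cv2.INTER_CUBIC)
b=cv2.resize(t[205:325,320:470],None,fx=2.64,fy=2.64,interpolation=cv2.INTER_CUBIC)
d=cv2.resize(s[215:285,390:485],None,fx=4.168,fy=4.168)
e=cv2.resize(s[185:305,185:335],None,fx=2.64,fy=2.64)
W=396
def f(i): 
    o=np.zeros((316,W,3),np.uint8); i=i[:316,:W]; o[:i.shape[0],:i.shape[1]]=i; return o
m=np.vstack([np.hstack([f(a),f(b)]),np.hstack([f(d),f(e)])])[:600]
cv2.imwrite("pics/crop.png",m[:,:,::-1])
# rack plate & cradle rects
hsv=cv2.cvtColor(t,cv2.COLOR_RGB2HSV)
for n,msk,roi in [("rack",(hsv[...,2]>175)&(hsv[...,1]<40),(210,325,320,400)),("cradle",hsv[...,2]<60,(245,305,180,270))]:
    k=np.zeros(msk.shape,np.uint8); y0,y1,x0,x1=roi; k[y0:y1,x0:x1]=msk[y0:y1,x0:x1]
    k=cv2.morphologyEx(k,cv2.MORPH_OPEN,np.ones((5,5)))
    pts=cv2.findNonZero(k); box=cv2.boxPoints(cv2.minAreaRect(pts))
    z=0.010 if n=="rack" else 0.008
    P=np.array([onz(c,p,z)[:2] for p in box]); print(n,box.tolist(),P.round(4).tolist(),P.mean(0),[np.linalg.norm(P[i]-P[i-1]).round(4) for i in range(4)])
print("bar ends/knob",onz(c,(439,221),.182),onz(c,(375,216),.138))
E
```

```text
rack [[327.5882263183594, 304.6470642089844], [349.3529357910156, 217.58824157714844], [393.5882263183594, 228.64706420898438], [371.8235168457031, 315.70587158203125]] [[0.41, -0.0823], [0.6133, -0.1364], [0.5851, -0.2393], [0.3836, -0.1826]] [ 0.49800784 -0.160135  ] [np.float64(0.1037), np.float64(0.2104), np.float64(0.1068), np.float64(0.2093)]
cradle [[186.62557983398438, 263.659912109375], [256.4383850097656, 252.48985290527344], [261.69268798828125, 285.32916259765625], [191.8798828125, 296.49920654296875]] [[0.5096, 0.2457], [0.5336, 0.0825], [0.4565, 0.0695], [0.4329, 0.2309]] [0.48316529 0.15711229] [np.float64(0.0782), np.float64(0.165), np.float64(0.0782), np.float64(0.1631)]
bar ends/knob [ 0.56334099 -0.30836684  0.182     ] [ 0.58603663 -0.18501247  0.138     ]
```

View pics/crop.png

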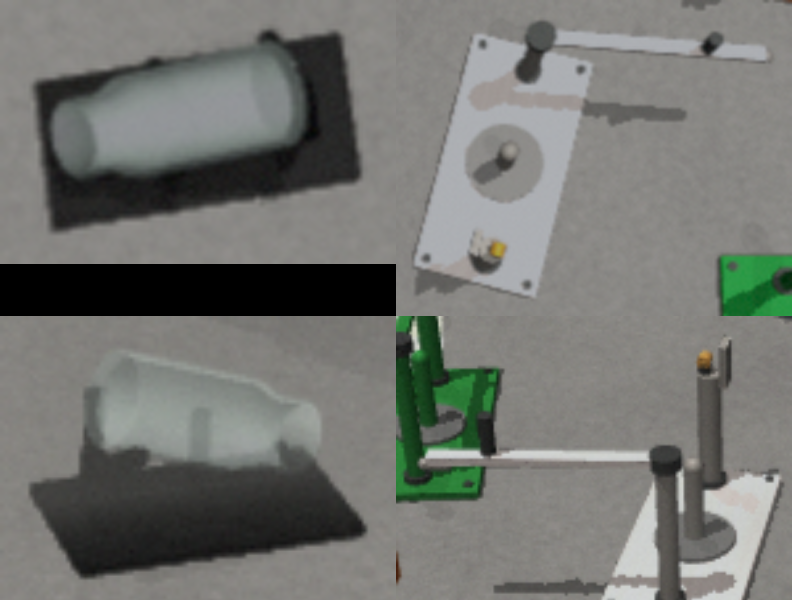

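The crop confirms both choices. The clear bottle's mouth is the left, lower end (top view), around px (197,276). The silver rack's hinge post is at (375,216) and its brass roller at (357,299). Next: refine the geometry and check reachability over approach azimuths.

```bash
cat >> h.py <<'E'
Z=np.array([0,0,1.0])
def ang(d,axis,e): # unit vec
    return np.cos(e)*d+np.sin(e)*Z
def tool(h,e,sg):  # tool z at elevation e (rad) along horizontal h; y horizontal
    z=ang(h,None,e); y=sg*np.cross(Z,h); return np.column_stack([np.cross(y,z),y,z])
E
python3 - <<'E'
from rig import *
from h import *
c=camera_params("top"); t=np.load("top0.npz")["p"]
print("seat",onz(c,(360.5,265.6),.014),"peg tip",onz(c,(320+(508-396)/2.64,205+152/2.64),.088))
print("roller",onz(c,(320+(497-396)/2.64,205+249/2.64),.144))
# cradle axis check via bottle silhouette ends: base centre (crop 285,95 -> ) mouth centre
b=onz(c,(180+283/4.4,245+95/4.4),.084); m=onz(c,(180+75/4.4,245+137/4.4),.043); print("base",b,"mouth",m,np.linalg.norm(b-m))
M=np.array([-0.143,0.99,0]);M/=np.linalg.norm(M)
ctr=np.array([.483,.157])
seat=np.array([.498,-.160,.014])
for th in (0,15):
  for sg in (1,-1):
    e=np.radians(-90+th); R=tool(M,e,sg)
    g=np.array([*(ctr-M[:2]*.01),.069])-R[:,2]*.006
    for dz in (0,.2):
      q=inverse_kinematics(g+Z*dz,R); print("grasp",th,sg,dz,None if q is None else np.round(q,2))
    for az in range(-180,180,30):
      h=np.array([np.cos(np.radians(az)),np.sin(np.radians(az)),0])
      # tool(-h) with elevation -160+th  == along h, elev -(20+th), y flips sign
      R=tool(-h,np.radians(-160+th),sg)
      p=seat+Z*.075-R[:,2]*.006
      qs=[inverse_kinematics(p+Z*dz,R) for dz in (0,.17)]
      if all(q is not None for q in qs): print(th,sg,az,np.round(qs[0],2),np.round(qs[1],2))
E
```

```text
seat [ 0.49841247 -0.15948797  0.014     ] peg tip [ 0.4949434  -0.15936194  0.088     ]
roller [ 0.41200394 -0.14541129  0.144     ]
base [0.49041099 0.09740564 0.084     ] mouth [0.47583225 0.21104035 0.043     ] 0.12168149647811925
grasp 0 1 0 [ 0.47  0.79 -1.18  2.04  0.92  0.98  2.08]
grasp 0 1 0.2 [ 0.55  0.39 -1.17  1.86  0.39  1.15  2.53]
0 1 -150 [-0.05  0.95  0.04  1.55  0.46  1.78  1.89] [-0.11  0.73  0.14  1.53  0.48  1.97  2.06]
0 1 -120 [-0.16  0.86 -0.03  1.8   0.81  1.56  1.92] [-0.11  0.6  -0.1   1.77  0.84  1.78  2.1 ]
0 1 -90 [-0.26  0.77 -0.05  2.1   1.21  1.34  1.83] [-0.17  0.45 -0.17  2.07  1.16  1.52  2.14]
0 1 -60 [-0.3   0.72 -0.01  2.42  1.78  1.23  1.58] [-0.17  0.28 -0.17  2.37  1.59  1.21  2.09]
0 1 60 [ 1.22  0.89 -0.61  2.02 -0.95  0.94  1.01] [ 1.22  0.56 -0.62  1.99 -1.    1.18  0.78]
0 1 90 [ 0.53  0.88  0.16  1.76 -0.92  1.63  1.24] [ 0.29  0.68  0.53  1.75 -1.    1.94  1.14]
0 1 120 [ 0.27  1.    0.37  1.53 -0.67  1.92  1.44] [ 0.65  0.76 -0.24  1.48 -0.5   1.95  0.98]
grasp 0 -1 0 [-0.62  0.45  0.3   2.1  -0.23  0.61 -0.01]
grasp 0 -1 0.2 [-0.72 
[... 1960 characters left out ...]
18  1.68 -0.75]
15 -1 -120 [-0.63  0.87  0.71  1.89  0.33  1.09 -0.73] [-0.68  0.6   0.78  1.82  0.45  1.36 -0.63]
15 -1 -90 [-0.71  0.73  0.63  2.15  0.84  0.76 -0.91] [-0.78  0.39  0.69  2.08  0.83  1.07 -0.65]
15 -1 -60 [-0.8   0.7   0.73  2.43  1.84  0.49 -1.54] [-0.82  0.17  0.67  2.33  1.32  0.81 -0.7 ]
15 -1 60 [ 1.01  0.69 -0.43  2.05 -0.96  0.88 -2.21] [ 0.72  0.36 -0.05  2.   -1.01  1.24 -2.4 ]
15 -1 90 [ 0.24  0.82  0.53  1.83 -0.98  1.58 -1.83] [-0.    0.68  0.91  1.78 -0.99  1.9  -1.93]
15 -1 120 [-0.07  1.06  0.91  1.64 -0.85  1.92 -1.43] [ 0.14  0.68  0.53  1.56 -0.62  1.94 -1.82]
15 -1 150 [-0.19  1.1   0.91  1.52 -0.57  1.89 -1.15] [ 0.23  0.69  0.14  1.43 -0.22  1.98 -1.69]
```

```bash
cat >> h.py <<'E'
M=np.array([-0.14,0.99,0]);M/=np.linalg.norm(M)
BASE=np.array([.491,.0985,.084]); AX=np.cos(np.radians(20))*M-np.sin(np.radians(20))*Z
RG=tool(M,np.radians(-75),-1)
GR=BASE+AX*.044-RG[:,2]*.006
E
python3 - <<'E'
from rig import *
from h import *
print(sense()["time_s"])
movep(GR+Z*.16,RG); sleep(.2)
s=sense(); p,d=camera("wrist"); print(s["time_s"],s["position"])
c=wristcam(s,camera_params("wrist")); np.savez("w1.npz",p=p,d=d,**c)
o=p[:,:,::-1].copy()
for x in (0,.044,.12):
    u=proj(c,BASE+AX*x); print(x,u); cv2.drawMarker(o,tuple(int(v) for v in u),(0,0,255),0,14,1)
cv2.imwrite("pics/w1.png",o)
E
```

```text
0.1
2.2417 [0.48536041 0.13880124 0.23466398]
0 [327.42243894 344.61262657]
0.044 [327.43711552 282.22454469]
0.12 [327.45943739 187.33738098]
```

View pics/w1.png

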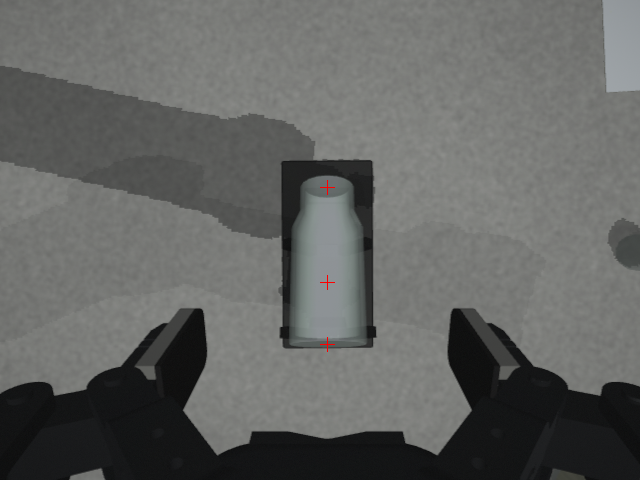

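The predicted base, grasp and mouth points at (327,345), (327,282) and (327,187) fall right on the bottle's centreline and ends. I'll grasp and lift.

```bash
python3 - <<'E'
from rig import *
from h import *
print(move_l(GR,RG,feed=.08,until_force=15))
print(sense()["position"]-GR)
command_gripper(0.03,45); s=sense(); print(s["finger_gap"],s["gripper_force"],s["wrist_force"])
move_l(GR+Z*.03,RG,feed=.05); s=sense(); print(s["finger_gap"],s["gripper_force"],s["wrist_force"],s["ft_torque"])
move_l(GR+Z*.2,RG,feed=.15); sleep(.3)
s=sense(); p,d=camera("wrist"); cv2.imwrite("pics/w2.png",p[:,:,::-1])
c=wristcam(s,camera_params("wrist")); 
for x in (0,.12): print(proj(c,BASE+AX*x+Z*.2))
print(s["time_s"],s["finger_gap"],s["wrist_force"],s["ft_torque"])
E
```

```text
False
[2.28869068e-04 7.78572216e-05 3.44986740e-04]
0.05349974296504568 46.71967796981335 [ 0.08666373 -0.12940914  3.13952589]
0.05333369304784196 47.40312483161688 [ 1.07983268 -0.19537779 -1.79430599] [-0.37763755 -0.02872847  0.01223754]
[329.30950043 488.6821588 ]
[328.47491511 141.54196331]
7.175 0.05367163996131332 [ 0.66434913  0.12694552 -0.66055988] [-0.37720628 -0.00424876  0.00291045]
```

View pics/w2.png

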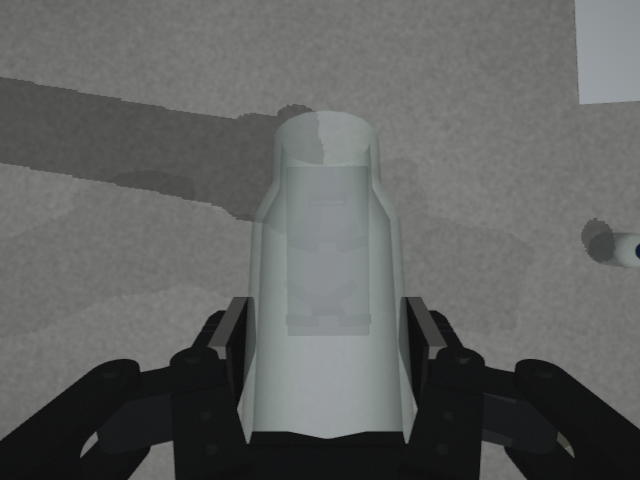

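The mouth shows centred at (326,138), predicted (328,141), so there was no slip. I'll carry it over the peg.

```bash
cat >> h.py <<'E'
YR=np.array([.965,-.262,0]);YR/=np.linalg.norm(YR); XR=np.cross(YR,Z)
SEAT=np.array([.498,-.160,.014]); HINGE=SEAT+YR*.085
RP=tool(-XR,np.radians(-145),-1)
PL=SEAT+Z*.076-RP[:,2]*.006
E
python3 - <<'E'
from rig import *
from h import *
print(XR,RP.round(2))
movep(PL+Z*.16,RP); sleep(.3)
s=sense(); print(s["time_s"],s["position"]-PL,s["finger_gap"])
o=[]
for n in("scene","top"):
    p,d=camera(n); np.savez(f"{n}1.npz",p=p,d=d); c=camera_params(n); q=p[:,:,::-1].copy()
    for P in (SEAT+Z*.16,SEAT+Z*.28,SEAT,SEAT+Z*.076):
        u=proj(c,P); print(n,u.round(1)); cv2.drawMarker(q,tuple(int(round(v)) for v in u),(0,0,255),0,6,1)
    u=proj(c,SEAT+Z*.1).astype(int); o.append(cv2.resize(q[u[1]-75:u[1]+75,u[0]-65:u[0]+65],None,fx=3,fy=3,interpolation=cv2.INTER_CUBIC))
cv2.imwrite("pics/c2.png",np.hstack(o))
E
```

```text
[-0.26201716 -0.96506321  0.        ] [[ 0.15  0.97 -0.21]
 [ 0.55 -0.26 -0.79]
 [-0.82 -0.   -0.57]]
8.675 [-1.49078326e-06  7.68368818e-05  1.60139176e-01] 0.053780475969275744
scene [295.8 204.1]
scene [294.7 150. ]
scene [297.2 267.2]
scene [296.6 238.4]
top [365.3 255. ]
top [369.8 244.4]
top [360.7 265.8]
top [362.7 261. ]
```

View pics/c2.png

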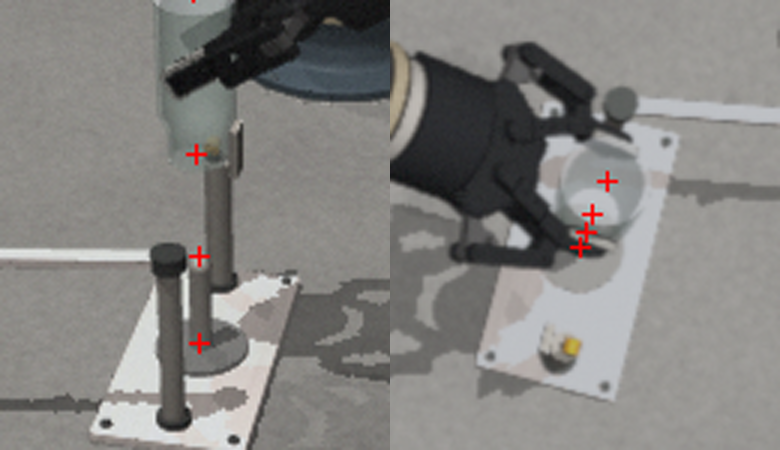

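Both views put the bottle on the peg's axis within about 2 mm. In the left panel (scene), the peg is at x=199 against a marker at 199, and the bottle body's axis is at x≈196. In the right panel (top), the base circle is at (605,185) against a marker at (607,181). I'll lower it.

```bash
python3 - <<'E'
from rig import *
from h import *
print(move_l(PL+Z*.075,RP,feed=.1,until_force=8))
print(move_l(PL+Z*.010,RP,feed=.06,until_force=5))
r=move_l(PL-Z*.008,RP,feed=.015,until_force=3); s=sense()
print(r,s["time_s"],s["position"]-PL,s["wrist_force"],s["ft_torque"])
p,d=camera("scene"); q=p[:,:,::-1]; cv2.imwrite("pics/c3.png",cv2.resize(q[180:310,220:370],None,fx=4,fy=4)) 
E
```

```text
False
False
True 11.7 [-2.35960500e-05 -1.28763063e-04  1.29710178e-03] [0.33594111 1.43649    3.7331288 ] [ 0.25503263 -0.2093472  -0.02684506]
```

View pics/c3.png

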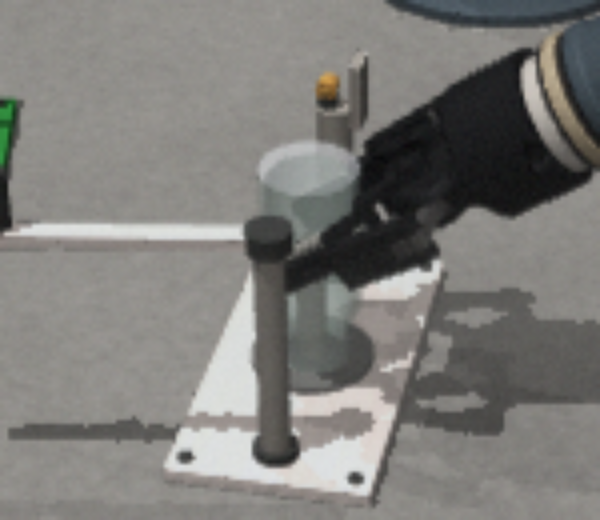

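The bottle is upright on the seat: mouth around (318,365), base ring at (308,165). Contact came at the expected height. I'll release, retreat and measure the knob.

```bash
python3 - <<'E'
from rig import *
from h import *
command_gripper(0.085)
s=sense(); move_l(s["position"]-RP[:,2]*.11,RP,feed=.12)
s=sense(); move_l(s["position"]+np.array([0,0.02,.12]),RP,feed=.2); sleep(.3)
s=sense(); print(s["time_s"],s["finger_gap"])
o=[]
for n in("scene","top"):
    p,d=camera(n); np.savez(f"{n}2.npz",p=p,d=d); c=camera_params(n); q=p[:,:,::-1].copy()
    for P in (SEAT,SEAT+Z*.12,HINGE+Z*.124): 
        cv2.drawMarker(q,tuple(int(round(v)) for v in proj(c,P)),(0,0,255),0,6,1)
    g=cv2.cvtColor(p,cv2.COLOR_RGB2GRAY)
    x0,x1,y0,y1=(210,232,215,245) if n=="scene" else (428,450,210,232)
    k=(g[y0:y1,x0:x1]<70).astype(np.uint8); 
    nz=np.argwhere(k); print(n,"knob dark px bbox",nz.min(0)+[y0,x0],nz.max(0)+[y0,x0],nz.mean(0)+[y0,x0])
    o.append(q[195:315,200:330] if n=="scene" else q[200:320,325:455])
cv2.imwrite("pics/c4.png",cv2.resize(np.hstack(o),None,fx=3,fy=3,interpolation=cv2.INTER_CUBIC))
E
```

```text
14.2917 0.08476838862088067
scene knob dark px bbox [215 210] [244 223] [227.24561404 216.15350877]
top knob dark px bbox [220 436] [224 440] [222.22222222 437.94444444]
```

View pics/c4.png

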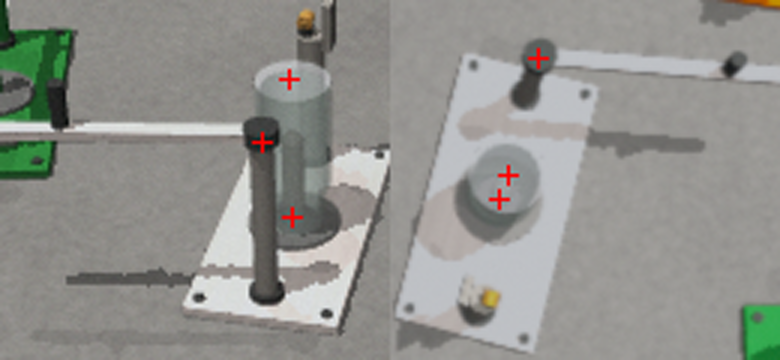

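The bottle stands on the seat and the fingers are clear. The hinge marker sits on the post. The knob's top in the right panel is at about (738,60), which is top px (441,220). Next I'll plan the arc.

```bash
cat >> h.py <<'E'
def kpose(q,sg,r=.130,z=.179):
    d=-YR*np.cos(q)+XR*np.sin(q); t=np.cross(Z,d)*sg
    P=HINGE+d*r; P[2]=z
    return P,np.column_stack([np.cross(t,-Z),t,-Z])
E
python3 - <<'E'
from rig import *
from h import *
c=camera_params("top"); k=onz(c,(440.7,220.2),.182); v=k-HINGE; v[2]=0
q0=np.arctan2(v@XR,-v@YR); print(k,HINGE,np.linalg.norm(v),q0, onz(c,(438,222.2),.170))
print(sense()["joint_pos"])
for sg in(1,-1):
    for q in (q0,1.0,.5,0):
        P,R=kpose(q,sg); j=inverse_kinematics(P,R); print(sg,q,P.round(3),None if j is None else np.round(j,2))
E
```

```text
[ 0.56492372 -0.31183601  0.182     ] [ 0.58003037 -0.18227146  0.014     ] 0.13044226685949856 1.7198366715089952 [ 0.56356851 -0.30886287  0.17      ]
[-0.7868254   0.51292632  0.58755772  1.82718174  0.56183478  1.41024988
 -0.70452544]
1 1.7198366715089952 [ 0.565 -0.311  0.179] [ 0.14  0.51  0.42  1.71 -0.24  0.97  0.54]
1 1.0 [ 0.484 -0.269  0.179] [-0.01  0.39  0.57  1.93 -0.27  0.89 -0.14]
1 0.5 [ 0.454 -0.213  0.179] [-0.17  0.31  0.64  2.05 -0.25  0.85 -0.72]
1 0 [ 0.455 -0.148  0.179] [-0.44  0.3   0.81  2.11 -0.29  0.84 -1.29]
-1 1.7198366715089952 [ 0.565 -0.311  0.179] [-0.28  0.78  1.16  1.73 -0.78  1.17 -2.15]
-1 1.0 [ 0.484 -0.269  0.179] [ 1.27  0.65 -1.18  1.86  0.67  1.1   2.14]
-1 0.5 [ 0.454 -0.213  0.179] [-0.23  0.33  0.72  2.05 -0.29  0.86  2.46]
-1 0 [ 0.455 -0.148  0.179] [-0.38  0.29  0.74  2.1  -0.26  0.84  1.81]
```

```bash
python3 - <<'E'
from rig import *
from h import *
q0=1.72
P,R=kpose(q0,1); movep(P+Z*.11,R); 
print(move_l(P,R,feed=.1,until_force=8))
command_gripper(0.0,40); s=sense(); print(s["time_s"],s["finger_gap"],s["gripper_force"],s["wrist_force"],s["position"]-P)
for q in list(np.linspace(q0,.2,9)[1:])+[.12,.06,.0,-.02]:
    P,R=kpose(q,1); h=move_l(P,R,feed=.08 if q>.19 else .03,until_force=30); s=sense()
    print(round(q,2),h,s["wrist_force"].round(1),(s["wrist_force"]@XR).round(1),s["finger_gap"])
    if h: break
print(s["time_s"])
p,d=camera("top"); cv2.imwrite("pics/t3.png",p[:,:,::-1])
E
```

```text
False
17.5167 0.010885688663983054 38.92368793487549 [-0.10368908  0.60238802  0.61860866] [ 6.92768025e-05 -2.94058467e-05  1.30572050e-04]
1.53 False [ 0.3 -0.5  0.9] 0.4 0.010731401526923645
1.34 False [-0.6 -1.8  0.1] 2.0 0.010303911365876516
1.15 False [-2.2 -2.6  1.8] 3.1 0.010291734370013858
0.96 False [-3.4 -2.3  2.6] 3.1 0.01034385186401295
0.77 False [-4.7 -2.1  3.5] 3.3 0.010614842762498324
0.58 False [-4.5 -1.5  5.1] 2.7 0.010634414453251141
0.39 False [-4.9 -1.4  5.6] 2.6 0.010551364299504455
0.2 False [-3.9 -0.5  5.6] 1.5 0.010859867844435827
0.12 False [-4.1 -0.3  4.9] 1.3 0.010664050426555875
0.06 False [-4.  -3.2  6.1] 4.1 0.010640444188074348
0.0 False [-3.7 -3.2  3.7] 4.0 0.010754013026674515
-0.02 False [-3.5 -9.4  0.4] 10.0 0.01066023712417594
22.75
```

```bash
python3 - <<'E'
from rig import *
from h import *
for q in (-.03,-.04,-.05,-.06,-.07):
    P,R=kpose(q,1); h=move_l(P,R,feed=.015,until_force=15); s=sense(); f=s["wrist_force"]@XR
    v=s["position"]-HINGE; print(q,h,f.round(1),np.arctan2(v@XR,-v@YR).round(3))
    if h or f>24: break
P,R=kpose(0,1)
command_gripper(0.045); s=sense()
move_l(s["position"]+Z*.13,feed=.15); 
P,R=kpose(1.2,1); movep(P+Z*.14,R); sleep(.4); print(sense()["time_s"])
o=[]
for n in("scene","top"):
    p,d=camera(n); c=camera_params(n); q=p[:,:,::-1].copy()
    o.append(q[175:305,215:345] if n=="scene" else q[200:330,310:440])
cv2.imwrite("pics/c5.png",cv2.resize(np.hstack(o),None,fx=3,fy=3,interpolation=cv2.INTER_CUBIC))
for q in(0,.055,.11): print(q,proj(camera_params("top"),kpose(q,1,.17,.148)[0]),proj(camera_params("top"),kpose(q,1,.13,.182)[0]))
E
```

```text
-0.03 False 13.3 0.0
-0.04 False 15.9 -0.001
-0.05 False 19.0 -0.001
-0.06 False 21.8 -0.002
-0.07 False 25.5 -0.003
27.2583
0 [354.50781257 297.26234516] [360.16804906 276.2560719 ]
0.055 [359.03575315 298.29472398] [363.72606201 277.05832865]
0.11 [363.6150165  299.07763958] [367.32335088 277.66591547]
```

View pics/c5.png

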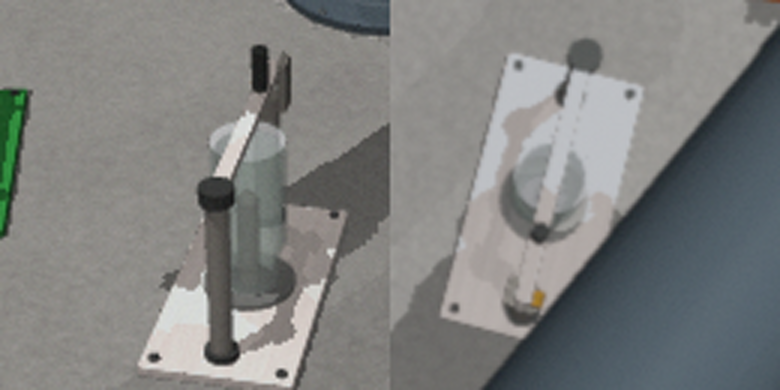

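The bar is home. The knob is at top px (360,277), where 0 rad predicts (360,276) and 0.055 rad predicts (364,277). The nose lies against the stop plate with the roller behind it, and the bottle is flat on the seat. The arm is clear, so I'll hand in.

```bash
python3 -c "
from rig import *
print(finish_job())"
```

```text
the job is handed in; nothing more can be done
None
```

The job is handed in: the bottle is seated upside down on the peg, the keeper bar stayed at 0 rad past its detent after I let go, and the robot is clear; I did not touch the powder jar, vial or loupe, and the clock was at about 27 s.

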